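Ease open the touch-latch seasoning case

ROBOT

A 6-joint arm with a two-finger parallel gripper is mounted at the origin on the work surface. World frame = base frame: x ahead of the robot, y to its left, z up, the work surface at z = 0. Lengths are in mm, angles in rad, forces in N, time in s.
With the tool pointing down it reaches from about 275 to 825 mm from the base axis. Payload 5.2 kg.
Tool frame: the origin (TCP) lies midway between the tips of the shut fingers; the grasp point (between the pads) lies 19 mm behind it (ctrl.hold_point_z is the distance from the TCP to the grasp point, in mm); z points along the fingers, y is the direction in which the jaws open and shut (so a half turn about z gives the same grasp; the last joint's range is limited). The gripper opens to 93 mm and grips with 3 to 60 N. Pads are 15 mm wide; open, the fingers measure 128 mm over their backs; the gripper's body (75 mm by 188 mm) begins 65 mm behind the grasp point.
Start: joints at [-1.443, 0.259, 1.535, -0, 1.348, -0.203], TCP at [178.661, -520.178, 218.653] pointing down, gripper open.
Joint ranges: [-3.14, 3.14], [-0.91, 2.08], [0.19, 2.58], [-1.22, 4.36], [0.22, 2.71], [-3.12, 3.12]. Speed limits (rad/s): [2.57, 2.57, 3.14, 3.14, 3.14, 3.14].

INTERFACE

Orientations are given as a unit quaternion [w, x, y, z].
In Python, from bench import ctrl gives the robot as it stands.
- The arm moves only by the tool step_arm, never from a script. Its argument "deltas" is one flat list of numbers, 4 for each row, row after row: the shift along the tool's x, y, z in mm, then the turn about the tool's z in degrees. A call has 1 to 8 rows; each row shifts and turns the commanded pose from where the row before left it, along the tool's axes as they then stand; what a row does not reach is not made up. A row lasts 1/12 s, in which the tool goes at most 41.7 mm and 7.16 degrees, less where a joint would pass 70% of its speed; a pose out of reach is approached as far as the arm can. A call with a gripper value outside its range is refused whole. "hand" is the opening, from 0 (shut) to 1 (fully open), set as the call begins (left out, the last holds). The fingers move at their own pace and stop on an object; the grip force is fixed at half the most. Time passes only in rows, so rows that do not move let the fingers close. It gives the time, the measured TCP pose, the force and the opening at its end, in the units of the state.
- ctrl.get_state(): the state, without advancing time (a new reading comes with each control period).
- ctrl.grab_frame(name): name is "scene" or "top" or "wrist"; returns the picture (400x640x3 uint8, red, green, blue); there is no depth.
- ctrl.calibration(name): a dict with "intrinsics" (3x3 intrinsics, pixels), "dist" ([k1, k2, p1, p2, k3] as OpenCV has them; the pictures are not rectified), "origin" and "rotation" of the camera in the world. Camera axes: x right, y up, looking along -z (the intrinsics and any distortion apply to the point x, -y, -z); pixel columns grow to the right and rows downward; lengths in mm; the calibration is good to about 2 mm. A picture is of the moment at which its call begins: read the wrist's pose just before it. calibration takes no time and is no camera call; for the wrist camera it gives the pose at the moment of the call.
- ctrl.finish_job(): hands the job in, once; it reports no verdict.
The state is a dict: "time_s": time; "joints": joint angles; "joint_velocities": joint speeds; "joint_torque": joint torques, N m; "tool_pos": TCP position; "eef_rot": TCP orientation; "force": force on the tool from outside, world axes, zero at the start; "torque": the same for the moment, N m; "width": opening from 0.0 (shut) to 1.0 (fully open).
Only numpy, scipy, OpenCV 4.12 (cv2) and the standard library are available. Lean on these libraries where they do the work, as an engineer would, in place of code of your own. Each camera call takes 0.05 s, during which the arm holds its last target. There are 200 camera calls.

TASK

Open the wider of the two pale yellow seasoning cases on the tray: press its lid down near the front edge until the touch latch clicks, then catch the spring-loaded lid and ease it up gently, under control, until it stands open by itself, and take the hand away. Do not let it fly open; leave the narrower case shut and the cups and glasses where they stand.

Things in the scene. Friction and masses are not known exactly. Their poses are not given: they have to be found in the camera images.
- wide: The wider pale yellow plastic seasoning case, fixed in the tray: 110 mm deep (its x), 150 mm wide (its y), 57 mm high, walls 4 mm. Origin at the centre of its underside; +x points to the hinge side (away from the robot, up to the yaw), -x to the front, z up. The lid lies inside the rim, its top 2 mm above the rim when shut, with no lip to lift it by
- wide_hinge (a point): Middle of the wide case's hinge line, 48 mm behind the case's centre (+x) and 56 mm above its underside; the hinge runs along the case's y. Fixed to the case, axes as the case. Once unlatched, a spring lifts the lid (2 N at the press point when shut, fading to nothing near 1.2 rad); let go at once it flies up at over 5 rad/s, let go beyond about 0.9 rad it finishes gently
- wide_press (a point): Where to press, a faint round mark 24 mm across: on the upper face of the wide case's lid, middle of the width, 78 mm from the hinge line, 19 mm from the lid's front edge; moves with the lid. The upper face lies 3 mm above the hinge line. The lid is 5 mm thick, 97 mm from hinge to front edge, 139 mm wide. A fingertip kept on this face and moved slowly round the hinge lets it up slowly
- wide_lid (a joint): Angle of the wide case's lid, rad: 0 shut and flush, positive as the front edge rises, negative pressed in. At the press point it gives way at 2 N, then needs about 5 N; the catch lets go at about -0.027 (2.1 mm down), with a firm stop at -0.05 (3.9 mm). Until then it is held shut; afterwards the spring lifts it to rest open at about 1.17
- narrow: The narrower case, same make with its own touch latch: 110 mm deep, 95 mm wide, 57 mm high, fixed in the tray beside the wide one (either side). Origin and axes as for the wide case. To be left shut
- narrow_lid (a joint): Angle of the narrow case's lid in rad, 0 shut, positive open; it opens in the same way if pressed
- tray: Rectangular bamboo tray, fixed, 340 mm (x) by 470 mm (y), rim 26 mm high, floor 9 mm thick; origin at the centre of its underside
- cup_a: White ceramic cup without handle, 72 mm high, 72 mm across the rim, standing loose at the front of the tray; origin at the centre of its underside
- cup_b: The other cup, the same
- glasses_a: Two small clear glasses, one nested in the other, standing loose at the front of the tray: 84 mm high, 49 mm across; origin at the centre of the underside
- glasses_b: The other nested pair of glasses, the same

How it is judged (in metres and radians):
On the way:
1. the wide case's lid is pressed in below flush (value of joint wide_lid below -0.02 rad), for 0.02 s.
At the end, for the whole second after the job is handed in: The wide case's lid stands open by itself beyond 1.0 rad (57 degrees) and at rest (under 0.2 rad/s), the narrow lid is shut (under 0.05 rad), and cups and glasses are within 20 mm of where they started (value of joint wide_lid above 1 rad and velocity of joint wide_lid between -0.2 and 0.2 rad/s and value of joint narrow_lid below 0.05 rad and distance of each of cup_a, cup_b, glasses_a, glasses_b from where it was at the start of the episode below 0.02 m); the robot touches nothing.
It fails at once if the wide lid flies up (faster than 3.5 rad/s) instead of being eased open (velocity of joint wide_lid above 3.5 rad/s).
It fails at once if the narrow case comes open (value of joint narrow_lid above 0.1 rad).
It fails at once if a cup or a pair of glasses is knocked over (angle between any of cup_a, cup_b, glasses_a, glasses_b's own z axis and vertical above 0.5 rad).
It also fails if it takes over 42 s, if anything falls off the work surface, if the arm or the gripper's body presses on something with over 40 N, if the wrist force passes 120 N, or if a joint passes its speed limit or range.

## Working session

There is one attempt and no reset: what is moved stays moved. The work goes in short steps, Python scripts to look and compute and a tool call to move; the robot and the scene stay as the last step left them, time stands still between calls to the robot, and variables do not carry over. Pictures are saved under pics/ and viewed, about 8 in all and at most 12, crops included, and the job is handed in when it is done.

Besides the shell and the picture viewer there is one more tool, called after "Call:" as a command line: name --argument value ..., lists and objects as JSON in quotes. step_arm: Moves the arm, as the interface text tells. Its arguments: {"type":"object","properties":{"deltas":{"type":"array","items":{"type":"number"}},"hand":{"type":"number"}},"required":["deltas"]}

```bash
mkdir -p pics; cat > h.py <<'E'
import numpy as np, cv2
from bench import ctrl
def ray(cal,uv):
    K=np.array(cal["intrinsics"]);d=np.array(cal["dist"],float)
    p=cv2.undistortPoints(np.array(uv,float).reshape(-1,1,2),K,d).reshape(-1,2)
    R=np.array(cal["rotation"]);
    return np.array(cal["origin"]),(R@np.c_[p[:,0],-p[:,1],-np.ones(len(p))].T).T
def plane(cal,uv,z):
    o,d=ray(cal,uv); return o+d*((z-o[2])/d[:,2])[:,None]
E
python3 - <<'E'
from h import *
for n in("top","scene"):
    cv2.imwrite(f"pics/{n}0.png",ctrl.grab_frame(n)[:,:,::-1])
    c=ctrl.calibration(n);print(n,np.round(c["origin"]),np.round(c["rotation"],3),np.round(c["intrinsics"]))
s=ctrl.get_state();print(s)
E
```

```text
top [ 384.   10. 1003.] [ 0.713  0.058 -0.032 -0.698] [[455.   0. 324.]
 [  0. 455. 194.]
 [  0.   0.   1.]]
scene [ 932. -707.  661.] [0.858 0.442 0.123 0.231] [[462.   0. 320.]
 [  0. 462. 195.]
 [  0.   0.   1.]]
{'time_s': 0.1, 'joints': array([-1.44281261e+00,  2.59249191e-01,  1.53597610e+00,  1.52941362e-05,
        1.34800327e+00, -2.02819397e-01]), 'joint_velocities': array([ 3.38142661e-04,  7.55847323e-05, -3.30898460e-03,  2.34193168e-03,
       -1.01404185e-03,  1.50831428e-04]), 'joint_torque': array([ 2.52499551e-03, -4.38213122e+01, -2.84642190e+01,  7.21630175e-02,
        3.62616114e-02, -5.32045328e-05]), 'tool_pos': array([ 178.59439719, -519.67287299,  217.91112299]), 'eef_rot': array([-8.17102237e-04,  9.86352268e-01,  1.64646696e-01,  3.80503785e-05]), 'force': array([-0.98957202,  0.54986484,  0.94361484]), 'torque': array([ 0.04916456, -0.04950419,  0.01453758]), 'width': 0.9980205977941156}
```

View pics/top0.png

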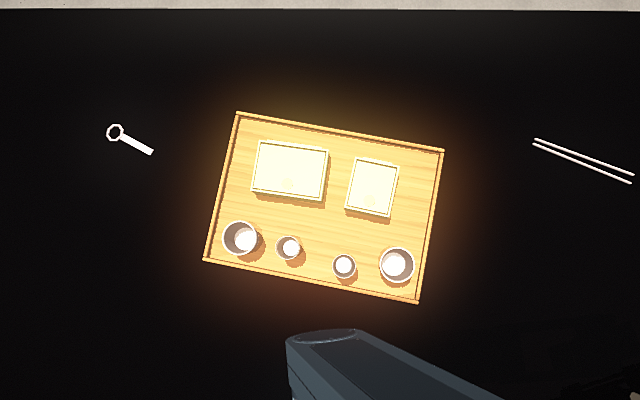

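View pics/scene0.png

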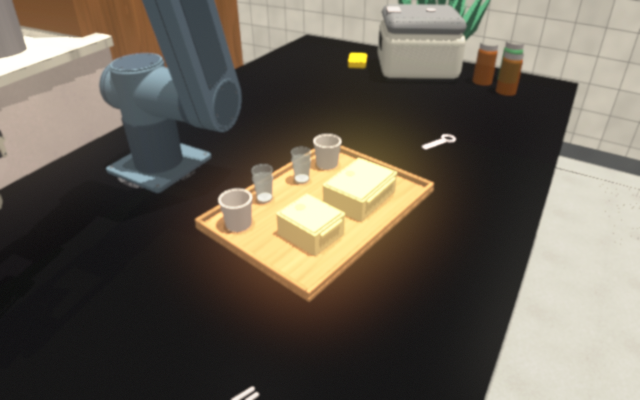

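The wide case is on the left in the top view, with rim corners near (259,141), (328,150), (323,200) and (252,190). The narrow case is on the right, around (372,187). The cups and glasses stand at the front, below both cases. Next I measure the wide case.

```bash
cat > m.py <<'E'
from h import *
from scipy.spatial.transform import Rotation as Ro
def cal(n):
    c=dict(ctrl.calibration(n));r=np.array(c["rotation"],float)
    if r.size==4:c["rotation"]=Ro.from_quat(r[[1,2,3,0]]).as_matrix()
    return c
E
python3 - <<'E'
from m import *
im=cv2.imread("pics/top0.png");c=cal("top");print(np.round(c["rotation"],3))
hsv=cv2.cvtColor(im,cv2.COLOR_BGR2HSV)
for p in[(290,170),(280,190),(373,185),(300,220),(340,170)]:print(p,hsv[p[1],p[0]])
m=((hsv[...,1]<110)&(hsv[...,2]>150)&(hsv[...,0]>15)&(hsv[...,0]<40)).astype(np.uint8)
m=cv2.morphologyEx(m,cv2.MORPH_OPEN,np.ones((3,3)))
m=cv2.morphologyEx(m,cv2.MORPH_CLOSE,np.ones((5,5)))
for k in sorted(cv2.findContours(m,0,2)[0],key=cv2.contourArea)[-4:]:
    P=plane(c,k.reshape(-1,2),66)[:,:2].astype(np.float32)
    r=cv2.minAreaRect(P);print(cv2.contourArea(k),cv2.boundingRect(k),r)
big=cv2.resize(im[120:290,200:430],None,fx=3.4,fy=3.4,interpolation=cv2.INTER_CUBIC)
k=(big.astype(float)/255)**2.2*255
cv2.imwrite("pics/crop.png",k)
E
```

```text
[[ 0.024  0.992 -0.127]
 [-0.999  0.019 -0.038]
 [-0.035  0.128  0.991]]
(290, 170) [ 30  19 255]
(280, 190) [ 30  11 255]
(373, 185) [ 30  18 255]
(300, 220) [ 23 114 254]
(340, 170) [ 24 111 254]
576.0 (561, 0, 79, 11) ((927.0623779296875, -541.6939697265625), (23.124004364013672, 166.86488342285156), 0.5745244026184082)
3955.5 (0, 0, 556, 10) ((925.1630859375, 173.40469360351562), (22.092893600463867, 1238.26611328125), 0.1356527954339981)
8092.0 (228, 197, 195, 98) ((402.05340576171875, 51.91603088378906), (412.6458740234375, 141.8357391357422), 80.07148742675781)
8770.5 (232, 131, 201, 82) ((549.5999145507812, 31.404525756835938), (422.79022216796875, 153.41795349121094), 82.64842224121094)[ WARN:0@0.786] global loadsave.cpp:1063 imwrite_ Unsupported depth image for selected encoder is fallbacked to CV_8U.
```

View pics/crop.png

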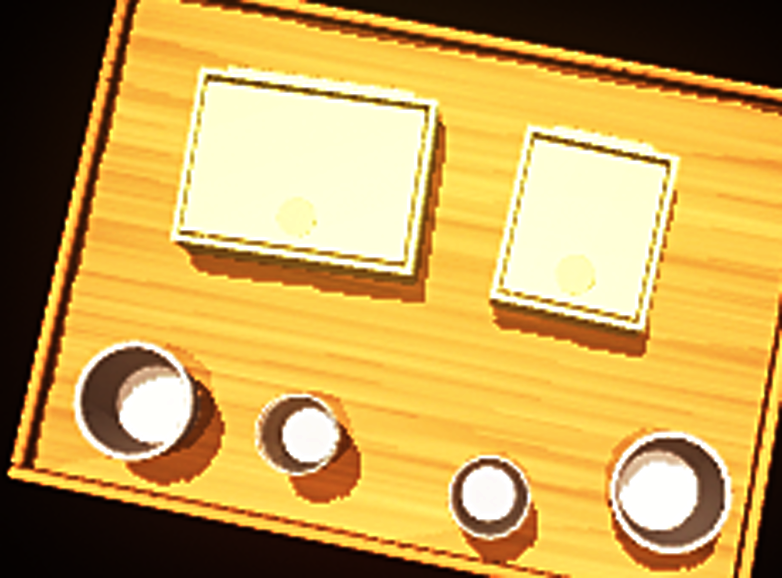

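The crop shows the round mark on the wide lid at about (296,217). The lid seam corners are at (206,79), (431,106), (408,263) and (184,235).

```bash
python3 - <<'E'
from m import *
c=cal("top");q=np.array([(296,217),(206,79),(431,106),(408,263),(184,235),(575,274),(135,400),(300,433),(488,497),(670,492)])
P=plane(c,(q+.5)/3.4+[200,120]-.5,68);print(np.round(P,1))
L=P[1:5,:2];print("len",np.linalg.norm(L-np.roll(L,-1,0),axis=1))
d=(L[0]-L[1])+(L[3]-L[2]);print("yaw deg of case x",np.degrees(np.arctan2(d[1],d[0]))-90)
d=(L[0]-L[3])+(L[1]-L[2]);print(np.degrees(np.arctan2(d[1],d[0])),"centre",L.mean(0))
s=ctrl.get_state();R=Ro.from_quat(s["eef_rot"][[1,2,3,0]]).as_matrix();print(np.round(R,4))
E
```

```text
[[ 524.6  122.9   68. ]
 [ 610.3  182.    68. ]
 [ 595.4   41.8   68. ]
 [ 497.6   53.5   68. ]
 [ 512.2  191.5   68. ]
 [ 492.9  -47.9   68. ]
 [ 410.8  216.9   68. ]
 [ 393.3  116.    68. ]
 [ 358.1    2.3   68. ]
 [ 363.6 -105.7   68. ]]
len [140.99863362  98.45727135 138.69650643  98.51708318]
yaw deg of case x -6.049265018416904
-6.177331170886312 centre [553.86363884 117.18796519]
[[ 9.458e-01  3.248e-01 -2.000e-04]
 [ 3.248e-01 -9.458e-01  1.600e-03]
 [ 3.000e-04 -1.600e-03 -1.000e+00]]
```

Call:
step_arm --deltas '[22,-20.5,0,0,22,-20.5,0,0,22,-20.5,0,0,22,-20.5,0,0,22,-20.5,0,0,22,-20.5,0,0,22,-20.5,0,0,22,-20.5,0,0]' --hand 0

```text
time_s: 0.77
tool_pos: [292.1, -306.3, 218.4]
eef_rot: [-0.0, 0.986, 0.164, -0.0]
force: [-0.5, -0.5, -0.2]
width: 0.478
```

Call:
step_arm --deltas '[22,-20.5,0,0,22,-20.5,0,0,22,-20.5,0,0,22,-20.5,0,0,22,-20.5,0,0,22,-20.5,0,0,22,-20.5,0,0,22,-20.5,0,0]'

```text
time_s: 1.43
tool_pos: [405.2, -94.0, 218.5]
eef_rot: [-0.0, 0.986, 0.165, -0.0]
force: [1.5, -0.9, 0.1]
width: 0.001
```

Call:
step_arm --deltas '[22,-20.5,0,0,22,-20.5,0,0,22,-20.5,0,0,22,-20.5,0,0,22,-20.5,0,0,22,-20.5,0,0,22,-20.5,0,0,22,-20.5,0,0]'

```text
time_s: 2.1
tool_pos: [518.4, 118.2, 218.2]
eef_rot: [-0.0, 0.986, 0.165, -0.0]
force: [0.6, -0.4, -0.5]
width: 0.006
```

Call:
step_arm --deltas '[0,0,0,6.25,0,0,0,6.25,0,0,0,6.25,0,0,0,6.25,0,0,0,0,0,0,0,0]'

```text
time_s: 2.6
tool_pos: [518.0, 116.7, 218.3]
eef_rot: [0.0, 0.999, -0.051, -0.0]
force: [-1.5, 0.2, 0.3]
width: 0.005
```

Call:
step_arm --deltas '[2,-1.9,27,0,2,-1.9,27,0,2,-1.9,27,0,2,0,27,0,0,0,25,0,0,0,0,0,0,0,0,0,0,0,0,0]'

```text
time_s: 3.27
tool_pos: [527.7, 121.4, 86.9]
eef_rot: [-0.0, 0.999, -0.052, 0.001]
force: [0.2, 0.1, 1.2]
width: 0.003
```

```bash
python3 - <<'E'
from m import *
s=ctrl.get_state();print(s["tool_pos"],s["eef_rot"],s["force"])
c=cal("wrist");im=ctrl.grab_frame("wrist");cv2.imwrite("pics/w1.png",im[:,:,::-1])
E
```

```text
[527.66971002 121.43661717  86.89392402] [-6.53051369e-05  9.98641440e-01 -5.21025374e-02  7.72065161e-04] [0.19425077 0.05099799 1.20044618]
```

View pics/w1.png

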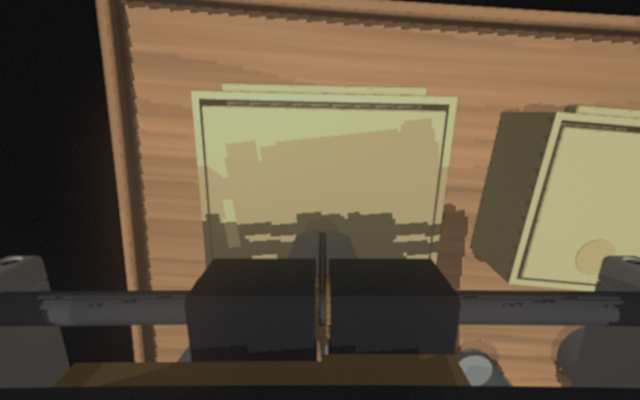

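The wrist view shows the fingers centred on the mark at about (322,240) and square with the lid. Now I descend to contact.

Call:
step_arm --deltas '[0,0,4,0,0,0,4,0,0,0,3,0,0,0,2,0,0,0,0,0,0,0,0,0]'

```text
time_s: 3.82
tool_pos: [526.7, 121.5, 72.6]
eef_rot: [0.0, 0.999, -0.053, -0.0]
force: [-0.9, 0.3, -0.6]
width: 0.007
```

Call:
step_arm --deltas '[0,0,0.5,0,0,0,0.5,0,0,0,0.5,0,0,0,0.5,0,0,0,0,0,0,0,0,0]'

```text
time_s: 4.32
tool_pos: [526.8, 121.5, 70.6]
eef_rot: [0.0, 0.999, -0.053, -0.0]
force: [-0.7, -0.1, -0.1]
width: 0.005
```

Call:
step_arm --deltas '[0,0,0.5,0,0,0,0.5,0,0,0,0,0,0,0,0,0]'

```text
time_s: 4.65
tool_pos: [526.7, 121.5, 69.6]
eef_rot: [0.0, 0.999, -0.053, -0.0]
force: [0.5, -0.1, -0.4]
width: 0.004
```

Call:
step_arm --deltas '[0,0,0.5,0,0,0,0.5,0,0,0,0,0,0,0,0,0]'

```text
time_s: 4.98
tool_pos: [526.8, 121.5, 68.8]
eef_rot: [-0.0, 0.999, -0.053, 0.0]
force: [0.7, -0.9, 1.7]
width: 0.002
```

Call:
step_arm --deltas '[0,0,0.5,0,0,0,0.5,0,0,0,0,0,0,0,0,0]'

```text
time_s: 5.32
tool_pos: [526.8, 121.5, 67.7]
eef_rot: [-0.0, 0.999, -0.053, 0.0]
force: [-0.7, 0.4, 2.2]
width: 0.01
```

Call:
step_arm --deltas '[0,0,0.5,0,0,0,0,0,0,0,0,0]'

```text
time_s: 5.57
tool_pos: [526.8, 121.5, 67.3]
eef_rot: [-0.0, 0.999, -0.053, 0.0]
force: [-0.3, 0.3, 3.8]
width: 0.005
```

Call:
step_arm --deltas '[0,0,0.5,0,0,0,0.5,0,0,0,0,0,0,0,0,0]'

```text
time_s: 5.9
tool_pos: [526.8, 121.5, 66.5]
eef_rot: [0.0, 0.999, -0.053, 0.0]
force: [-2.3, 0.2, 6.5]
width: 0.003
```

Call:
step_arm --deltas '[0,0,0.4,0,0,0,0.3,0,0,0,0,0,0,0,0,0]'

```text
time_s: 6.23
tool_pos: [526.8, 121.5, 65.7]
eef_rot: [-0.0, 0.999, -0.053, 0.0]
force: [-1.5, -0.2, 6.1]
width: 0.004
```

Call:
step_arm --deltas '[0,0,0.3,0,0,0,0.3,0,0,0,0,0,0,0,0,0]'

```text
time_s: 6.57
tool_pos: [526.8, 121.5, 65.2]
eef_rot: [-0.0, 0.999, -0.053, 0.0]
force: [-2.1, 0.1, 7.1]
width: 0.003
```

```bash
python3 - <<'E'
import numpy as np
# case frame: u toward front from hinge; tip front corner stays at s on the face
h=65.6; t=np.r_[-.04,np.arange(0,1.21,.04),1.25]; s=np.where(t<=0,83.5,83.5)
u=s*np.cos(t)-3*np.sin(t)-7.5; z=h+s*np.sin(t)+3*np.cos(t)
for a,x,y,dx,dz in zip(t,u,z,-np.diff(u,prepend=u[0]),-np.diff(z,prepend=z[0])):print(round(a,2),round(x,1),round(y,1),"d",round(dx,1),round(dz,1))
E
```

```text
-0.04 76.1 65.3 d -0.0 -0.0
0.0 76.0 68.6 d 0.1 -3.3
0.04 75.8 71.9 d 0.2 -3.3
0.08 75.5 75.3 d 0.3 -3.3
0.12 75.0 78.6 d 0.5 -3.3
0.16 74.5 81.9 d 0.6 -3.3
0.2 73.7 85.1 d 0.7 -3.3
0.24 72.9 88.4 d 0.8 -3.2
0.28 71.9 91.6 d 1.0 -3.2
0.32 70.8 94.7 d 1.1 -3.2
0.36 69.6 97.8 d 1.2 -3.1
0.4 68.2 100.9 d 1.4 -3.1
0.44 66.8 103.9 d 1.5 -3.0
0.48 65.2 106.8 d 1.6 -2.9
0.52 63.5 109.7 d 1.7 -2.9
0.56 61.7 112.5 d 1.8 -2.8
0.6 59.7 115.2 d 1.9 -2.7
0.64 57.7 117.9 d 2.0 -2.6
0.68 55.5 120.4 d 2.1 -2.6
0.72 53.3 122.9 d 2.2 -2.5
0.76 51.0 125.3 d 2.3 -2.4
0.8 48.5 127.6 d 2.4 -2.3
0.84 46.0 129.8 d 2.5 -2.2
0.88 43.4 131.9 d 2.6 -2.1
0.92 40.7 133.9 d 2.7 -2.0
0.96 37.9 135.7 d 2.8 -1.9
1.0 35.1 137.5 d 2.8 -1.8
1.04 32.2 139.1 d 2.9 -1.6
1.08 29.2 140.7 d 3.0 -1.5
1.12 26.2 142.1 d 3.0 -1.4
1.16 23.1 143.4 d 3.1 -1.3
1.2 20.0 144.5 d 3.1 -1.2
1.25 16.0 145.8 d 4.0 -1.3
```

Pressed 3.4 mm. Now I ease up slowly and check that the lid follows.

Call:
step_arm --deltas '[0,0,-1.5,0,0.1,0,-1.8,0,0.2,0,-3.3,0,0.3,0,-3.3,0,0,0,0,0,0,0,0,0]'

```text
time_s: 7.07
tool_pos: [527.6, 121.4, 75.0]
eef_rot: [-0.0, 0.999, -0.053, 0.0]
force: [0.8, -0.5, 1.6]
width: 0.006
```

Call:
step_arm --deltas '[0,0,0,0,0,0,0,0]'

```text
time_s: 7.23
tool_pos: [527.6, 121.4, 74.7]
eef_rot: [-0.0, 0.999, -0.053, 0.0]
force: [0.5, -0.1, 1.2]
width: 0.006
```

```bash
python3 - <<'E'
from m import *
f=[]
for i in range(4):
    im=ctrl.grab_frame("scene");f.append(ctrl.get_state()["force"])
print(np.mean(f,0))
cv2.imwrite("pics/s2.png",cv2.resize(im[120:270,180:450],None,fx=2.9,fy=2.9,interpolation=2)[:,:,::-1])
E
```

```text
[0.81049952 0.43884012 1.85788208]
```

View pics/s2.png

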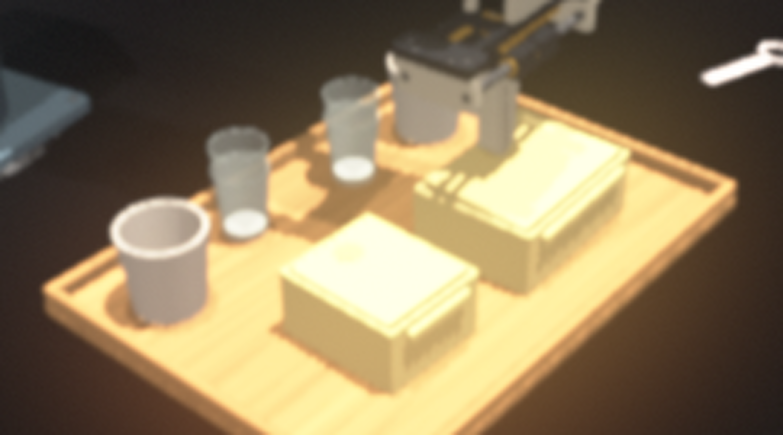

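Force is 1.9 N upward at 6 mm above flush, so the lid is unlatched and resting on the finger. I continue round the arc.

Call:
step_arm --deltas '[0.5,0,-3.3,0,0.6,0,-3.3,0,0.7,0,-3.3,0,0.8,0,-3.2,0,1,0,-3.2,0,1.1,0,-3.2,0,1.2,0,-3.1,0,1.4,0,-3.1,0]'

```text
time_s: 8.1
tool_pos: [534.7, 120.6, 100.8]
eef_rot: [0.0, 0.999, -0.053, -0.0]
force: [-1.0, -0.5, 1.2]
width: 0.004
```

Call:
step_arm --deltas '[1.5,0,-3,0,1.6,0,-2.9,0,1.7,0,-2.9,0,1.8,0,-2.8,0,1.9,0,-2.7,0,2,0,-2.6,0,0,0,0,0,0,0,0,0]'

```text
time_s: 8.77
tool_pos: [545.4, 119.5, 117.5]
eef_rot: [-0.0, 0.999, -0.053, 0.0]
force: [1.0, -1.1, -0.5]
width: 0.002
```

```bash
python3 - <<'E'
from m import *
f=[]
for i in range(4):
    im=ctrl.grab_frame("scene");f.append(ctrl.get_state()["force"])
print(np.mean(f,0),ctrl.get_state()["tool_pos"])
cv2.imwrite("pics/s3.png",cv2.resize(im[100:270,220:450],None,fx=3.4,fy=3.4,interpolation=2)[:,:,::-1])
E
```

```text
[ 0.8235793  -0.07456018  0.97185272] [545.03842731 119.55525025 117.18346515]
```

View pics/s3.png

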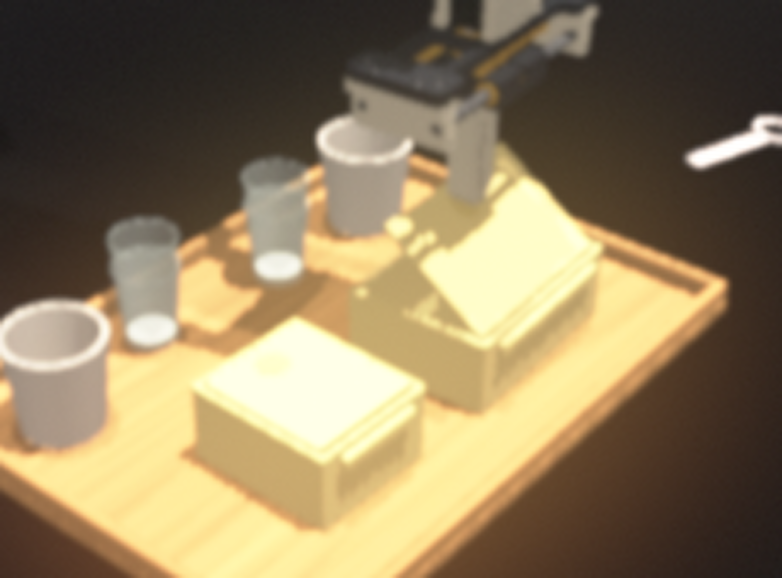

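The lid is held at about 0.63 rad, resting on the fingertip near (470,190). I continue to 1.25 rad.

Call:
step_arm --deltas '[2.1,0,-2.6,0,2.2,0,-2.5,0,2.3,0,-2.4,0,2.4,0,-2.3,0,2.5,0,-2.2,0,2.6,0,-2.1,0,2.7,0,-2,0,2.8,0,-1.9,0]'

```text
time_s: 9.63
tool_pos: [564.8, 117.4, 135.5]
eef_rot: [-0.0, 0.999, -0.053, -0.0]
force: [0.4, -0.3, 0.3]
width: 0.007
```

Call:
step_arm --deltas '[2.8,0,-1.8,0,2.9,0,-1.6,0,3,0,-1.5,0,3,0,-1.4,0,3.1,0,-1.3,0,3.1,0,-1.2,0,4,0,-1.3,0,4,0,-1.3,0]'

```text
time_s: 10.3
tool_pos: [590.7, 114.7, 146.8]
eef_rot: [-0.0, 0.999, -0.053, -0.0]
force: [0.5, -0.7, -0.4]
width: 0.003
```

Call:
step_arm --deltas '[4,0,-1,0,6,0,0,0,8,0,0,0,8,0,0,0,8,0,-3,0,5,0,-10,0,0,0,-20,0,0,0,-20,0]'

```text
time_s: 10.97
tool_pos: [629.4, 110.4, 200.4]
eef_rot: [0.0, 0.999, -0.053, -0.001]
force: [0.9, 0.9, 0.8]
width: 0.006
```

Call:
step_arm --deltas '[0,0,-20,0,0,0,-20,0,0,0,-20,0,0,0,-10,0,0,0,0,0,0,0,0,0]'

```text
time_s: 11.47
tool_pos: [629.4, 110.6, 270.6]
eef_rot: [-0.0, 0.999, -0.053, 0.0]
force: [0.1, -0.3, -1.6]
width: 0.004
```

```bash
python3 - <<'E'
from m import *
im=ctrl.grab_frame("scene");s=ctrl.get_state();print(s["time_s"],s["force"],s["tool_pos"])
cv2.imwrite("pics/s4.png",cv2.resize(im[100:270,190:450],None,fx=3,fy=3,interpolation=2)[:,:,::-1])
E
```

```text
11.5167 [-0.01713612  0.28606945 -0.56595062] [628.87365619 110.59028981 269.58320765]
```

View pics/s4.png

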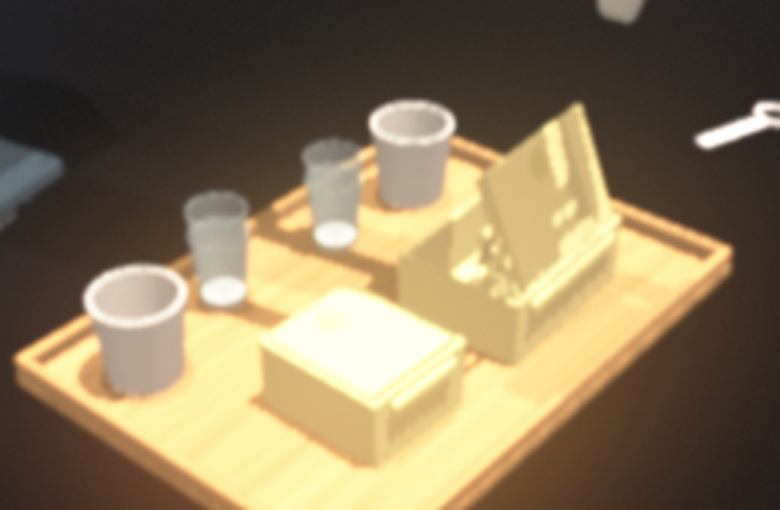

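The wide lid stands open, with its front edge at the top from (485,175) to (580,105). The narrow case is shut, and the cups and glasses are upright in place. I let it settle, check that it is still, and hand in.

Call:
step_arm --deltas '[0,0,0,0,0,0,0,0,0,0,0,0,0,0,0,0,0,0,0,0,0,0,0,0,0,0,0,0,0,0,0,0]'

```text
time_s: 12.18
tool_pos: [629.1, 110.6, 270.8]
eef_rot: [0.0, 0.999, -0.053, 0.0]
force: [-0.4, -0.2, -0.7]
width: 0.005
```

```bash
python3 - <<'E'
from m import *
a=cv2.imread("pics/s4.png").astype(int)
im=ctrl.grab_frame("scene");b=cv2.resize(im[100:270,190:450],None,fx=3,fy=3,interpolation=2)[:,:,::-1].astype(int)
print("change since last frame",(abs(a-b).max(2)[90:]>40).sum(),ctrl.get_state()["force"])
print(ctrl.finish_job())
E
```

```text
change since last frame 0 [ 0.83192957 -0.25173173 -1.06739461]
the job is handed in; nothing more can be done
None
```

The wide case is open and its lid stands by itself. I pressed the mark about 3.4 mm down at roughly 7 N, then let the lid up on the shut fingertips along the hinge arc at about 0.5 rad/s. Past its rest angle I drew the hand back and up, and handed the job in at about 12 s.

- **Lid:** the last picture showed it standing open, which I judged by eye to be near 1.17 rad. A second frame 0.7 s later showed no change in the picture, so it is at rest. I could not read the lid's angle or speed directly.
- **Other things on the tray:** in the same picture the narrow case was shut and the cups and glasses were upright, apparently unmoved. I did not measure their positions against the start.
- **Hand:** it was about 120 mm clear of the lid, and the force readings were at noise level.

No check failed or disagreed, and the hand-in gave no verdict.

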